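Scale and magnifier over a test bar

ROBOT

A 6-joint arm with a two-finger parallel gripper is mounted at the origin on the work surface. World frame = base frame: x ahead of the robot, y to its left, z up, the work surface at z = 0. Lengths are in mm, angles in degrees, forces in N, time in s.
With the tool pointing down it reaches from about 350 to 850 mm from the base axis. Payload 8.1 kg.
Tool frame: the origin (TCP) lies at the very end of the fingers, on their centre line; the grasp point (between the pads) lies 19 mm behind it; z points along the fingers, y is the direction in which the jaws open and shut (so a half turn about z gives the same grasp; the last joint's range is limited). The gripper opens to 85 mm and grips with 20 to 120 N. Pads are 22 mm wide; open, the fingers measure 114 mm over their backs; the gripper's body (76 mm by 85 mm) begins 54 mm behind the grasp point. The pads swing forward as they close: fully open they stand 13 mm farther back than shut.
Start: joints at [-79.779, 7.471, 85.268, -0, 87.261, -4.893], TCP at [156.471, -579.243, 231.292] pointing down, gripper open.
Joint ranges: [-169.43, 169.43], [-51.17, 129.36], [1.28, 143.12], [-76.62, 256.62], [0, 156.53], [-152.29, 152.29]. Speed limits (degrees/s): [136.94, 136.94, 159.86, 180, 180, 180].

INTERFACE

Orientations are given as [roll, pitch, yaw] about the fixed x, y, z axes, in that order (R = Rz(yaw) Ry(pitch) Rx(roll)).
In Python, from bench import r, eyes gives the robot as it stands. The module is installed in compiled form; this text tells all that it offers.
- The arm moves only by the tool play_rows, never from a script. Its argument "deltas" is a list of rows, each a list of 3 entries, a list of its own where there are three numbers: the shift along the tool's x, y, z in m, then the turn, a rotation vector about the tool's x, y, z in rad, then the closure, from 0 (fully open) to 1 (shut). A call has 1 to 8 rows; each row shifts and turns the pose as measured when the row begins, along the tool's axes as they then stand; what a row does not reach is not made up. A row lasts 1/8 s, in which the tool goes at most 62.5 mm and 10.7 degrees, less where a joint would pass 70% of its speed; a pose out of reach is approached as far as the arm can. A call with a gripper value outside its range is refused whole. The fingers move at their own pace and stop on an object; "force" is the grip in N (left out, the last holds). Time passes only in rows, so rows that do not move let the fingers close. It gives the time, the measured TCP pose, the force and the opening at its end, in the units of the state.
- r.sense(): the state, without advancing time (a new reading comes with each control period).
- eyes.snapshot(name): name is "scene" or "top" or "wrist"; returns the picture (480x640x3 uint8, red, green, blue); there is no depth.
- eyes.get_calibration(name): a dict with "mtx" (3x3 intrinsics, pixels), "D" ([k1, k2, p1, p2, k3] as OpenCV has them; the pictures are not rectified), "R" (3x3) and "t" (3): a world point X has camera coordinates R X + t; the wrist camera has in their place "T_tool_cam" (4x4, takes a point from camera to tool coordinates, whose origin is the TCP and whose axes are the flange's). Camera axes: x right, y down, z forward; pixel columns grow to the right and rows downward; lengths in mm; the calibration is good to about 2 mm. A picture is of the moment at which its call begins: read the wrist's pose just before it. get_calibration takes no time and is no camera call.
- r.hand_in(): hands the job in, once; it reports no verdict.
The state is a dict: "time": time; "joint_pos": joint angles; "qd": joint speeds; "joint_efforts": joint torques, N m; "tool_pos": TCP position; "tcp_rot": TCP orientation; "ft_force": force on the tool from outside, world axes, zero at the start; "wrist_torque": the same for the moment, N m; "finger_gap": finger opening in mm.
Only numpy, scipy, OpenCV 4.12 (cv2) and the standard library are available. Lean on these libraries where they do the work, as an engineer would, in place of code of your own. Each camera call takes 0.05 s, during which the arm holds its last target. There are 200 camera calls.

TASK

Lay the steel straightedge flat on the white inspection stage with its graduated edge flush against the free long side of the test bar (the side without clips), centred along the bar, and let go of it. Then carry the hand magnifier over the vial rack and finish still holding it, level and still, with its lens centred over the bar and lined up with it, about a centimetre above the bar; the magnifier must never touch the bar or stage, and the rack and the other things on the bench are to be left alone.

Things in the scene. Friction and masses are not known exactly. Their poses are not given: they have to be found in the camera images.
- stage: Fixed white stage, slab 200 x 170 x 20 mm (x, y, z), flat top; origin at the centre of its underside, on the table; yaw within 25 degrees of 0. On it a fixed steel test bar, 70 mm long (x), 24 wide, 10 high (top 30 mm above the table), centred at x = 0, y = +17 mm. Its free long side faces -y (plane y = +5 mm); two clips 8 mm high hold its +y side.
- bar_top (a point): Centre of the top face of the test bar, 30 mm above the table; axes as the stage's.
- straightedge: Loose steel straightedge, 140 g: blade 100 x 50 x 6 mm (x, y, z), origin at the centre of its underside. Graduated edge: the long face at y = +25 mm. Black grip 44 mm long (x), 12 thick (y), centred at x = 0, y = -13 mm, 6 to 30 mm above the underside. Starts flat on the table, graduated edge to the robot's left; it and the magnifier may swap places.
- edge_a (a point): Point on the graduated edge, at the underside, 35 mm to -x of the middle of the straightedge.
- edge_b (a point): Point on the graduated edge, at the underside, 35 mm to +x of the middle of the straightedge.
- magnifier: Loose hand magnifier, 180 g, lying flat. Grey handle 24 mm wide (y), 24 high, from x = -73 to +27 mm; then a black frame 106 x 60 x 8 mm with a clear lens, centred at x = +80 mm; one flat underside. Origin: on the underside below the handle's balance point. Lens away from the robot at the start. Its x axis is to lie along the stage's x, either way round.
- lens (a point): Centre of the lens frame's underside, 80 mm to +x of the magnifier's origin and at the same height.
- rack: Fixed white vial rack with vials, 340 mm long (its x), 56 mm wide (y), top of the vial caps 75 mm above the table; origin at the centre of its underside. It stands across the way between the stage (robot's left) and the straightedge and magnifier (robot's right).
- eyepiece: Bystander: black eyepiece standing upright, 42 mm in diameter, 60 mm high; origin at the centre of its underside.
- dish: Bystander: shallow glass dish, 84 mm in diameter, 16 mm high; origin at the centre of its underside.
- bottle: Bystander: amber bottle, 54 mm in diameter, 130 mm high; origin at the centre of its underside.
- jar: Bystander: white jar, 56 mm in diameter, 60 mm high; origin at the centre of its underside.
- tweezers: Bystander: steel tweezers lying flat, 120 mm long, 8 mm high; origin at the middle of the underside.
- slide_box: Bystander: blue box of slides, 85 x 120 x 35 mm; origin at the centre of its underside.
- objective: Bystander: brass lens mount, 32 mm in diameter, 40 mm high; origin at the centre of its underside.
Mind the look-alikes: they are no part of the job. What is meant by the straightedge is not blue or green, and is the larger of those in its own colour.

How it is judged (in metres and radians):
On the way, in this order (a step that is already met when the one before it is completed fails the run):
1. the straightedge lies flat on the stage, flush against the free long side of the bar, centred, and released (y of edge_a in the frame of stage between 0.002 and 0.008 m and y of edge_b in the frame of stage between 0.002 and 0.008 m and x of straightedge in the frame of stage between -0.015 and 0.015 m and z of straightedge in the frame of stage between 0.017 and 0.0225 m and angle between straightedge's own z axis and vertical below 0.06 rad and contact force between straightedge and the arm below 0.1 N and contact force between straightedge and the fingers below 0.1 N and linear speed of straightedge below 0.02 m/s), for 0.2 s.
2. the magnifier is carried over the vial rack (height (world z) of magnifier above 0.076 m and y of magnifier in the frame of rack between -0.05 and 0.05 m).
At the end, for the whole second after the job is handed in: Magnifier held by the gripper alone, still, underside 4-20 mm above the bar, lens within 10 mm of its centre, within 8 deg of its axis and 6 deg of level. Straightedge released, flat on the stage, edge within 3 mm of the bar's free side at 35 mm either side of its middle, centred within 15 mm (all of step 1 and z of lens in the frame of bar_top between 0.004 and 0.02 m and horizontal distance between lens and bar_top below 0.01 m and angle between the x axis of magnifier and the x axis of stage, either way round below 0.14 rad and angle between magnifier's own z axis and vertical below 0.1 rad and linear speed of magnifier below 0.02 m/s and angular speed of magnifier below 0.2 rad/s and contact force between magnifier and the fingers above 1 N and contact force between magnifier and stage below 0.05 N and contact force between magnifier and straightedge below 0.05 N and contact force between magnifier and rack below 0.05 N and contact force between magnifier and eyepiece below 0.05 N and contact force between magnifier and dish below 0.05 N and contact force between magnifier and bottle below 0.05 N and contact force between magnifier and jar below 0.05 N and contact force between magnifier and tweezers below 0.05 N and contact force between magnifier and slide_box below 0.05 N and contact force between magnifier and objective below 0.05 N); the arm keeps its last pose, push and grip.
It fails at once if the magnifier touches the stage or the bar (contact force between magnifier and stage above 0.5 N).
It fails at once if the vial rack is struck (contact force between rack and anything else above 2 N).
It fails at once if a bystander is moved by more than 15 mm (distance of any of eyepiece, dish, bottle, jar, tweezers, slide_box, objective from where it was at the start of the episode above 0.015 m).
It also fails if it takes over 64 s, if anything falls off the work surface, if the arm or the gripper's body presses on something with over 40 N, if the wrist force passes 120 N, or if a joint passes its speed limit or range.

## Working session

There is one attempt and no reset: what is moved stays moved. The work goes in short steps, Python scripts to look and compute and a tool call to move; the robot and the scene stay as the last step left them, time stands still between calls to the robot, and variables do not carry over. Pictures are saved under pics/ and viewed, about 8 in all and at most 12, crops included, and the job is handed in when it is done.

Besides the shell and the picture viewer there is one more tool, called after ">>>" as name([rows], argument=value, ...), one row to a line, values as JSON. play_rows: Moves the arm, as the interface text tells. Its arguments: {"type":"object","properties":{"deltas":{"type":"array"},"force":{"type":"number"}},"required":["deltas"]}

```bash
mkdir -p pics
python3 - <<'E'
from bench import r, eyes
import cv2,numpy as np
for n in ["scene","top"]:
    im=eyes.snapshot(n); cv2.imwrite(f"pics/{n}0.png",im[:,:,::-1])
    c=eyes.get_calibration(n); print(n,{k:np.round(v,3).tolist() for k,v in c.items()})
c=eyes.get_calibration("wrist"); print({k:np.round(v,3).tolist() for k,v in c.items()})
s=r.sense(); print(s)
E
```

```text
scene {'mtx': [[501.089, 0.0, 313.663], [0.0, 501.089, 235.509], [0.0, 0.0, 1.0]], 'D': [-0.031, 0.0, 0.0, 0.0, 0.0], 'R': [[-0.634, 0.773, 0.01], [0.483, 0.406, -0.776], [-0.604, -0.487, -0.631]], 't': [311.206, -223.215, 1562.242]}
top {'mtx': [[576.574, 0.0, 323.63], [0.0, 576.574, 242.863], [0.0, 0.0, 1.0]], 'D': [-0.016, 0.0, 0.0, 0.0, 0.0], 'R': [[-0.017, -1.0, 0.017], [-0.995, 0.015, -0.096], [0.095, -0.018, -0.995]], 't': [30.576, 579.551, 1263.932]}
{'mtx': [[361.35, 0.0, 318.621], [0.0, 361.35, 236.665], [0.0, 0.0, 1.0]], 'D': [-0.017, 0.0, 0.0, 0.0, 0.0], 'T_tool_cam': [[-0.001, -0.956, -0.292, 74.705], [1.0, -0.001, -0.0, -0.803], [-0.0, -0.292, 0.956, -143.596], [0.0, 0.0, 0.0, 1.0]]}
{'time': 0.1, 'joint_pos': array([-7.97798327e+01,  7.51142123e+00,  8.53243532e+01,  2.07503587e-05,
        8.72634193e+01, -4.89157630e+00]), 'qd': array([ 0.01415139, -0.06736328, -0.16662705, -0.02513118, -0.00382979,
        0.00437516]), 'joint_efforts': array([-4.21222667e-04, -5.70952892e+01, -5.01942229e+01, -3.90197156e-04,
        8.19551497e-03, -1.92599276e-05]), 'tool_pos': array([ 156.36620089, -578.73174578,  230.33008985]), 'tcp_rot': array([-1.79901169e+02, -8.47893409e-03,  1.51117353e+01]), 'ft_force': array([ 0.10770785, -0.48262237,  0.10887277]), 'wrist_torque': array([ 0.01426907, -0.01868597, -0.02559669]), 'finger_gap': 85.42738446654799}
```

View pics/top0.png

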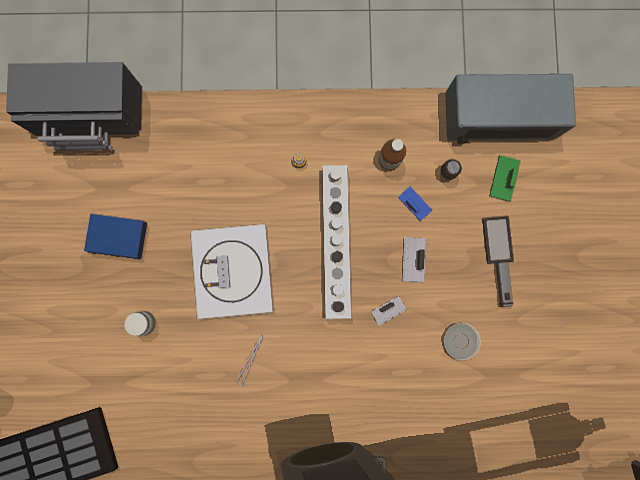

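View pics/scene0.png

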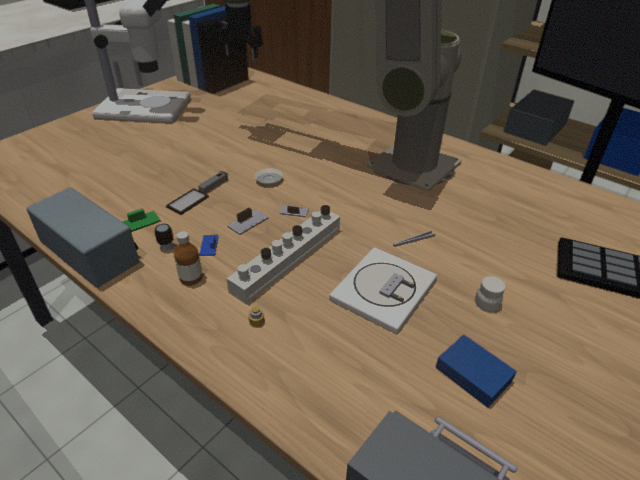

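Candidates for the straightedge, by top-view pixel: silver large (414,260), silver small (389,310), blue (415,203) and green (505,178). By the description I choose (414,260). I'll check it in a crop while measuring.

```bash
cat > h.py <<'E'
import cv2,numpy as np
from bench import r,eyes
from scipy.spatial.transform import Rotation as Rn
def cam(n,st=None):
    c=eyes.get_calibration(n); K=np.array(c["mtx"]);D=np.array(c["D"])
    if n!="wrist": return K,D,np.array(c["R"]),np.array(c["t"]).ravel()
    T=np.eye(4);T[:3,:3]=Rn.from_euler("xyz",st["tcp_rot"],degrees=True).as_matrix();T[:3,3]=st["tool_pos"]
    M=np.linalg.inv(T@np.array(c["T_tool_cam"])); return K,D,M[:3,:3],M[:3,3]
def p2w(px,z,C):
    K,D,R,t=C
    n=cv2.undistortPoints(np.array(px,float).reshape(-1,1,2),K,D).reshape(-1,2)
    d=np.c_[n,np.ones(len(n))]@R; o=-R.T@t
    return o+d*((z-o[2])/d[:,2])[:,None]
def w2p(X,C):
    K,D,R,t=C
    return cv2.projectPoints(np.array(X,float).reshape(-1,3),cv2.Rodrigues(R)[0],t,K,D)[0].reshape(-1,2)
def rect(mask,seed,z,C,k=3):
    """min-area rect of the blob at seed, in world mm at height z -> centre,(long,short),yaw of long side"""
    m=cv2.morphologyEx(mask.astype(np.uint8),cv2.MORPH_CLOSE,np.ones((k,k)))
    _,l=cv2.connectedComponents(m)
    ys,xs=np.where(l==l[seed[1],seed[0]])
    W=p2w(np.c_[xs,ys],z,C)[:,:2].astype(np.float32)
    (c,wh,a)=cv2.minAreaRect(W)
    if wh[0]<wh[1]: wh=wh[::-1];a+=90
    return np.round(c,1),np.round(wh,1),round((a+90)%180-90,1)
E
python3 - <<'E'
from h import *
im=cv2.imread("pics/top0.png"); C=cam("top")
g=im.astype(int); mn=g.min(2); sat=g.max(2)-mn
print("stage",rect((mn>190)&(sat<30),(205,245),20,C,7))
print("blade",rect((mn>125)&(sat<30),(407,260),6,C,9))
print("magn",rect((g.max(2)<75),(490,222),6,C,5), im[290,504],im[240,497])
print("rack",rect((mn>185)&(sat<30),(326,240),30,C,7))
print(p2w([[223,271]],30,C),p2w([[504,290],[503,265],[506,303]],24,C)[:, :2],p2w([[497,240]],6,C),p2w([[323,165],[348,165],[325,319],[351,319]],40,C)[:,:2])
a=cv2.resize(im[220:320,370:530],None,fx=4.5,fy=4.5,interpolation=cv2.INTER_CUBIC)
cv2.imwrite("pics/c1.png",a)
E
```

```text
stage (array([521. , 229.1]), array([194.6, 165.3]), 4.4)
blade (array([ 541.9, -183.7]), array([98.9, 49.5]), -4.1)
magn (array([607.4,  17.9]), array([1529.3, 1117.1]), 89.5) [121 122 125] [144 148 157]
rack (array([584.4,  -6.6]), array([340.6,  55. ]), 0.2)
[[520.43021032 245.7006633   30.        ]] [[ 467.83596286 -381.81956051]
 [ 523.99289643 -382.16113099]
 [ 438.74912891 -384.99472692]] [[ 582.51426357 -376.93352809    6.        ]] [[754.62249996  19.84815755]
 [753.89115126 -36.39904476]
 [411.15834821  21.26287869]
 [410.1503898  -35.75185043]]
```

View pics/c1.png

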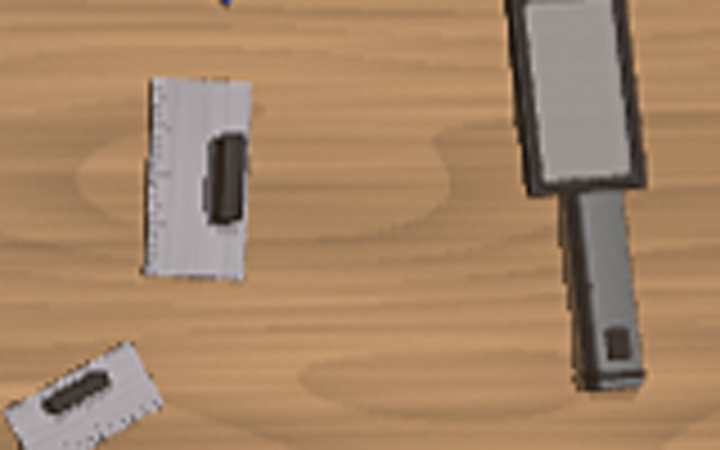

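The crop confirms it: the large silver straightedge has its graduations on the left and its grip at the right, centred near (414,260). The magnifier handle points toward the robot.

```bash
cat >> h.py <<'E'
def plan(x,y,z,yaw,n):
    """n equal rows from the current pose to a level pose; prints tool-frame rows"""
    s=r.sense(); p=s["tool_pos"]; R0=Rn.from_euler("xyz",s["tcp_rot"],degrees=True); R1=Rn.from_euler("xyz",[180,0,yaw],degrees=True)
    w=(R0.inv()*R1).as_rotvec(); d=(np.array([x,y,z])-p)/n
    for i in range(n):
        Ri=R0*Rn.from_rotvec(w*i/n); print(np.round(Ri.inv().apply(d)/1000,3).tolist(),np.round(w/n,3).tolist())
def st():
    s=r.sense(); print(round(s["time"],2),np.round(s["tool_pos"],1),np.round(s["tcp_rot"],2),np.round(s["ft_force"],1),round(s["finger_gap"],1))
E
python3 -c "
from h import *
plan(541,-196.7,160,-4.1,12)"
```

```text
[0.039, -0.022, 0.006] [-0.0, 0.0, 0.028]
[0.039, -0.023, 0.006] [-0.0, 0.0, 0.028]
[0.038, -0.025, 0.006] [-0.0, 0.0, 0.028]
[0.037, -0.026, 0.006] [-0.0, 0.0, 0.028]
[0.037, -0.027, 0.006] [-0.0, 0.0, 0.028]
[0.036, -0.028, 0.006] [-0.0, 0.0, 0.028]
[0.035, -0.029, 0.006] [-0.0, 0.0, 0.028]
[0.034, -0.03, 0.006] [-0.0, 0.0, 0.028]
[0.033, -0.031, 0.006] [-0.0, 0.0, 0.028]
[0.032, -0.031, 0.006] [-0.0, 0.0, 0.028]
[0.032, -0.032, 0.006] [-0.0, 0.0, 0.028]
[0.031, -0.033, 0.006] [-0.0, 0.0, 0.028]
```

>>> play_rows([
  [[0.039,-0.022,0.006],[0,0,0.028],0],
  [[0.039,-0.023,0.006],[0,0,0.028],0],
  [[0.038,-0.025,0.006],[0,0,0.028],0],
  [[0.037,-0.026,0.006],[0,0,0.028],0],
  [[0.037,-0.027,0.006],[0,0,0.028],0],
  [[0.036,-0.028,0.006],[0,0,0.028],0],
  [[0.035,-0.029,0.006],[0,0,0.028],0],
  [[0.034,-0.03,0.006],[0,0,0.028],0],
], force=60)

```text
time: 1.1
tool_pos: [418.3, -316.1, 177.9]
tcp_rot: [-179.7, 0.2, 1.5]
ft_force: [0.1, -0.7, -0.4]
finger_gap: 85.4
```

```bash
python3 -c "
from h import *
st()
plan(541,-196.7,160,-4.1,6)"
```

```text
1.1 [ 418.3 -316.1  177.9] [-1.7968e+02  1.5000e-01  1.5000e+00] [ 0.1 -0.7 -0.4] 85.4
[0.021, -0.019, 0.003] [-0.001, 0.0, 0.016]
[0.021, -0.02, 0.003] [-0.001, 0.0, 0.016]
[0.02, -0.02, 0.003] [-0.001, 0.0, 0.016]
[0.02, -0.02, 0.003] [-0.001, 0.0, 0.016]
[0.02, -0.021, 0.003] [-0.001, 0.0, 0.016]
[0.019, -0.021, 0.003] [-0.001, 0.0, 0.016]
```

>>> play_rows([
  [[0.032,-0.03,0.002],[-0.002,0,0.024],0],
  [[0.031,-0.03,0.002],[-0.001,0,0.024],0],
  [[0.03,-0.031,0.002],[0,0,0.024],0],
  [[0.029,-0.031,0.002],[0,0,0.024],0],
  [[0,0,0],[0,0,0],0],
])

```text
time: 1.72
tool_pos: [545.1, -187.1, 166.5]
tcp_rot: [-179.7, 0.4, -4.0]
ft_force: [-1.1, -0.4, -1.0]
finger_gap: 85.2
```

Run:
```python
from h import *
st(); s=r.sense(); im=eyes.snapshot("wrist")[:,:,::-1].copy(); cv2.imwrite("pics/w1.png",im)
C=cam("wrist",s); print(w2p([[541.9,-183.7,6],[541,-196.7,30]],C))
```

```text
1.73 [ 545.1 -187.1  166.5] [-179.73    0.4    -3.98] [-1.1 -0.4 -1. ] 85.2
[[316.71376321 218.88172854]
 [332.66175938 226.39486253]]
```

View pics/w1.png

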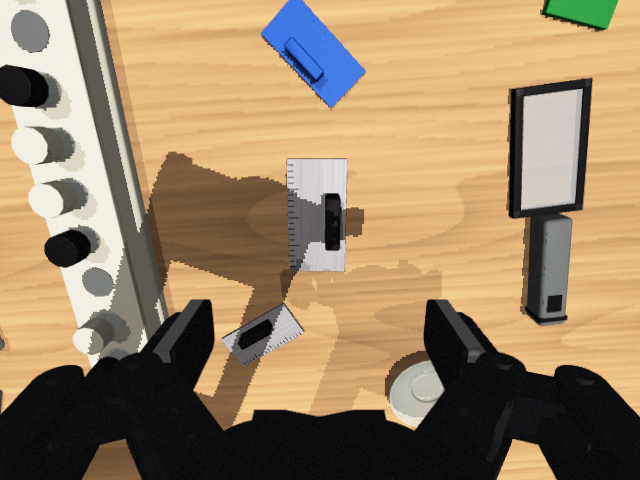

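The wrist view shows the blade with corners (287,158), (347,158), (345,272) and (287,271), and its grip at (332,222). The magnifier frame runs from (509,89) to (582,208), with the handle below it.

Run:
```python
from h import *
im=cv2.imread("pics/w1.png"); s=r.sense(); C=cam("wrist",s)
w=p2w([[287,158],[347,158],[345.5,272],[287,271]],6,C)[:,:2]; 
c,wh,a=cv2.minAreaRect(w.astype(np.float32)); print("blade",c,wh,a, w.round(1).tolist())
g=im.astype(int)
mk=(g.max(2)<60).astype(np.uint8); print("grip z30",p2w([[333.5,222]],30,C))
f=p2w([[509,89],[591,80],[582,208],[509,217]],8,C)[:,:2]; c,wh,a=cv2.minAreaRect(f.astype(np.float32)); print("frame",c,wh,a,f.round(1).tolist())
print("handle end top", p2w([[530,317],[566,318],[541,218],[572,219]],24,C)[:,:2].round(1).tolist())
plan(541,-196.7,40,-4.1,6)
```

```text
blade (542.3111572265625, -185.357177734375) (53.1270751953125, 101.57658386230469) 84.93413543701172 [[594.3, -164.2], [590.8, -213.6], [489.4, -207.3], [494.1, -154.4]]
grip z30 [[ 543.57905209 -198.76396762   30.        ]]
frame (585.10986328125, -377.48333740234375) (104.78052520751953, 63.68987274169922) 4.055227279663086 [[635.1, -342.0], [637.7, -405.7], [535.1, -413.0], [531.5, -350.5]]
handle end top [[441.8, -369.1], [438.4, -401.9], [533.4, -368.5], [530.8, -394.3]]
[-0.0, 0.002, 0.021] [-0.001, 0.001, 0.0]
[-0.0, 0.002, 0.021] [-0.001, 0.001, 0.0]
[-0.0, 0.001, 0.021] [-0.001, 0.001, 0.0]
[-0.0, 0.001, 0.021] [-0.001, 0.001, 0.0]
[-0.0, 0.001, 0.021] [-0.001, 0.001, 0.0]
[-0.0, 0.001, 0.021] [-0.001, 0.001, 0.0]
```

>>> play_rows([
  [[-0.001,0.004,0.025],[-0.003,0.004,0],0.4],
  [[-0.001,0.003,0.028],[-0.002,0.003,0],0.4],
  [[-0.001,0.002,0.028],[0,0,0],0.4],
  [[0,0.001,0.026],[0,0,0],0.4],
  [[0,0,0.017],[0,0,0],0.4],
  [[0,0,0.012],[0,0,0],0.4],
])

```text
time: 2.52
tool_pos: [536.7, -204.4, 28.0]
tcp_rot: [179.8, -0.0, -4.2]
ft_force: [-0.4, 0.2, 1.0]
finger_gap: 51.3
```

```bash
python3 -c "
from h import *
st()
plan(541.5,-197.7,9,-4.3,1)"
```

```text
2.52 [ 536.7 -204.4   28. ] [ 1.7978e+02 -2.0000e-02 -4.2200e+00] [-0.4  0.2  1. ] 51.3
[0.004, -0.007, 0.019] [0.004, -0.0, 0.001]
```

>>> play_rows([
  [[0.004,-0.007,0.006],[0.003,0,0],0.4],
  [[0,0,0.006],[0,0,0],0.4],
  [[0,0,0],[0,0,0],0.4],
])

```text
time: 2.9
tool_pos: [541.9, -197.6, 15.7]
tcp_rot: [180.0, -0.1, -4.2]
ft_force: [-0.3, 0.3, -0.3]
finger_gap: 51.3
```

```bash
python3 -c "
from h import *
st()
plan(541.5,-197.7,9,-4.3,1)"
```

```text
2.9 [ 541.9 -197.6   15.7] [ 1.7995e+02 -5.0000e-02 -4.2200e+00] [-0.3  0.3 -0.3] 51.3
[-0.0, 0.0, 0.007] [0.001, -0.001, 0.001]
```

>>> play_rows([
  [[0,0,0.006],[0,0,0],0.6],
  [[0,0,0],[0,0,0],1],
  [[0,0,0],[0,0,0],1],
  [[0,0,0],[0,0,0],1],
  [[0,0,0],[0,0,0],1],
], force=60)

```text
time: 3.52
tool_pos: [543.1, -198.1, 11.0]
tcp_rot: [179.9, -0.2, -4.2]
ft_force: [0.3, 0.2, -0.8]
finger_gap: 10.5
```

>>> play_rows([
  [[0,0,-0.015],[0,0,0],1],
  [[0,0,-0.03],[0,0,0],1],
  [[0,0,-0.04],[0,0,0],1],
  [[0,0,-0.04],[0,0,0],1],
  [[0,0,-0.02],[0,0,0],1],
  [[0,0,0],[0,0,0],1],
])

```text
time: 4.28
tool_pos: [542.3, -197.7, 164.7]
tcp_rot: [179.9, -0.3, -4.2]
ft_force: [-0.2, -0.5, -1.7]
finger_gap: 10.8
```

```bash
python3 -c "
from h import *
st()
plan(525.3,193.3,150,4.4,8)"
```

```text
4.28 [ 542.3 -197.7  164.7] [179.86  -0.26  -4.2 ] [-0.2 -0.5 -1.7] 10.8
[-0.006, -0.049, 0.002] [0.0, -0.001, -0.019]
[-0.005, -0.049, 0.002] [0.0, -0.001, -0.019]
[-0.004, -0.049, 0.002] [0.0, -0.001, -0.019]
[-0.003, -0.049, 0.002] [0.0, -0.001, -0.019]
[-0.002, -0.049, 0.002] [0.0, -0.001, -0.019]
[-0.001, -0.049, 0.002] [0.0, -0.001, -0.019]
[-0.0, -0.049, 0.002] [0.0, -0.001, -0.019]
[0.001, -0.049, 0.002] [0.0, -0.001, -0.019]
```

>>> play_rows([
  [[-0.004,-0.03,0],[0,0,-0.02],1],
  [[-0.005,-0.049,0],[0,0,-0.02],1],
  [[-0.004,-0.049,0],[0,0,-0.02],1],
  [[-0.003,-0.049,0],[0,0,-0.02],1],
  [[-0.002,-0.049,0],[0,0,-0.02],1],
  [[-0.001,-0.049,0],[0,0,-0.02],1],
  [[0,-0.049,0.002],[0,0,-0.02],1],
  [[0,-0.03,0.005],[0,0,-0.01],1],
])

```text
time: 5.28
tool_pos: [519.3, 164.8, 149.5]
tcp_rot: [179.8, 0.2, 4.4]
ft_force: [-0.1, -0.8, -0.7]
finger_gap: 10.6
```

```bash
python3 -c "
from h import *
st()
plan(525.3,193.3,110,4.4,4)"
```

```text
5.28 [519.3 164.8 149.5] [179.85   0.23   4.35] [-0.1 -0.8 -0.7] 10.6
[0.002, -0.007, 0.01] [0.001, 0.001, -0.0]
[0.002, -0.007, 0.01] [0.001, 0.001, -0.0]
[0.002, -0.007, 0.01] [0.001, 0.001, -0.0]
[0.002, -0.007, 0.01] [0.001, 0.001, -0.0]
```

>>> play_rows([
  [[0.003,-0.006,0.012],[0,0.003,0],1],
  [[0.002,-0.004,0.012],[0,0.002,0],1],
  [[0.001,-0.003,0.008],[0,0,0],1],
  [[0,0,0],[0,0,0],1],
])

```text
time: 5.78
tool_pos: [522.1, 177.9, 111.9]
tcp_rot: [179.8, 0.3, 4.4]
ft_force: [-0.2, 0.1, -0.8]
finger_gap: 10.9
```

Run:
```python
from h import *
st(); s=r.sense(); im=eyes.snapshot("wrist")[:,:,::-1].copy(); cv2.imwrite("pics/w2.png",im)
```

```text
5.78 [522.1 177.9 111.9] [179.76   0.26   4.42] [-0.2  0.1 -0.8] 10.9
```

View pics/w2.png

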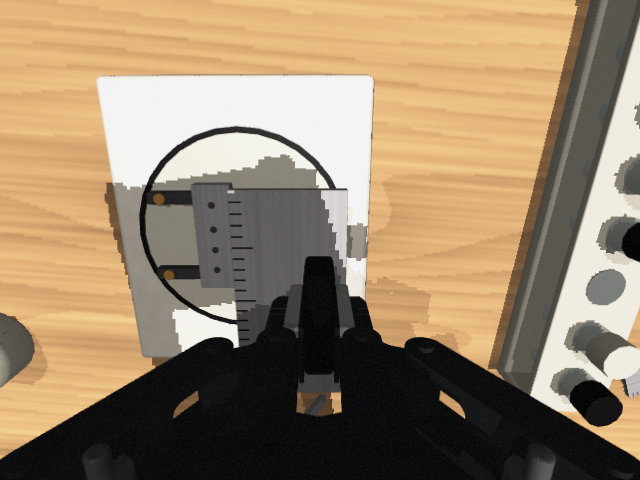

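The blade is held level over the stage: its graduated edge runs (228,189)–(240,345) and its far corner is at (347,189). The bar is partly hidden, with its left side running (191,184)–(201,288).

Run:
```python
from h import *
s=r.sense(); C=cam("wrist",s)
rot=lambda a:np.array([[np.cos(a),-np.sin(a)],[np.sin(a),np.cos(a)]])
zb=111.9-11+6
b=p2w([[228,189],[347,189],[240,345]],zb,C)[:,:2]; print("blade",b.round(1).tolist())
v=b[0]-b[2]; yb=np.arctan2(v[1],v[0]); print("blade yaw",np.degrees(yb),"width",np.linalg.norm(b[1]-b[0]))
print("corners in tcp-frame (blade axes)",((b-s["tool_pos"][:2])@rot(yb)).round(1).tolist())
t=p2w([[191,184],[231,184],[201,288]],30,C)[:,:2]; v=t[0]-t[2]; print("bar",t.round(1).tolist(),np.degrees(np.arctan2(v[1],v[0])),np.linalg.norm(v))
k=p2w([[97,77],[373,75],[143,356]],20,C)[:,:2]; print("stage",k.round(1).tolist(),(k[1]+k[2])/2)
for a,c in((k[0],k[1]),(k[0],k[2])): v=a-c; print(np.degrees(np.arctan2(v[1],v[0])),np.linalg.norm(v))
# top-camera bar
```

```text
blade [[569.0, 219.9], [572.7, 170.7], [494.6, 214.1]]
blade yaw 4.429099957030632 width 49.293947191023264
corners in tcp-frame (blade axes) [[49.8, 38.3], [49.7, -11.0], [-24.8, 38.3]]
bar [[555.9, 261.0], [557.8, 236.0], [484.8, 256.2]] 3.8584791546935513 71.29515216435793
stage [[615.2, 319.6], [628.4, 153.5], [419.3, 305.0]] [523.83799033 229.23409291]
94.55817626975312 166.6852935814619
4.282163274311579 196.42703474629508
```

>>> play_rows([
  [[0.002,-0.007,0.012],[0,0.002,0],1],
  [[0.001,-0.005,0.02],[0,0.002,0],1],
  [[0.001,-0.003,0.02],[0,0,0],1],
  [[0,0,0.012],[0,0,0],1],
  [[0,0,0.004],[0,0,0],1],
  [[0,0,0],[0,0,0],1],
])

```text
time: 6.58
tool_pos: [527.6, 192.9, 42.8]
tcp_rot: [179.8, -0.3, 4.2]
ft_force: [-0.2, 0.3, -1.3]
finger_gap: 10.3
```

```bash
python3 -c "
from h import *
st()
plan(524.5,193.4,35,4.4,1)"
```

```text
6.58 [527.6 192.9  42.8] [179.8   -0.26   4.24] [-0.2  0.3 -1.3] 10.3
[-0.003, -0.001, 0.008] [0.003, -0.005, -0.003]
```

>>> play_rows([
  [[-0.003,0,0.004],[0.002,-0.004,-0.003],1],
  [[0,0,0.004],[0,0,0],1],
  [[0,0,0.002],[0,0,0],1],
  [[0,0,0],[0,0,0],1],
])

```text
time: 7.08
tool_pos: [525.7, 192.8, 34.0]
tcp_rot: [180.0, -0.2, 4.4]
ft_force: [1.1, 0.2, -0.6]
finger_gap: 10.6
```

>>> play_rows([
  [[-0.001,0,0.002],[0,-0.002,0],1],
  [[0,0,0.001],[0,0,0],1],
  [[0,0,0.001],[0,0,0],1],
])

```text
time: 7.45
tool_pos: [525.1, 192.8, 30.8]
tcp_rot: [180.0, -0.1, 4.4]
ft_force: [-6.7, -2.2, 13.3]
finger_gap: 10.6
```

>>> play_rows([
  [[0,-0.001,-0.0005],[0,0,0],1],
  [[0,-0.001,0],[0,0,0],1],
  [[0,-0.001,0],[0,0,0],1],
])

```text
time: 7.82
tool_pos: [525.0, 196.0, 31.4]
tcp_rot: [180.0, -0.1, 4.4]
ft_force: [0.1, -5.5, 1.2]
finger_gap: 10.5
```

>>> play_rows([
  [[0,-0.001,0.0003],[0,0,0],1],
  [[0,-0.0005,0.0003],[0,0,0],1],
])

```text
time: 8.07
tool_pos: [525.1, 195.9, 30.9]
tcp_rot: [179.8, -0.1, 4.4]
ft_force: [-0.9, -2.7, 3.4]
finger_gap: 10.9
```

>>> play_rows([
  [[0,0,0],[0,0,0],0.75],
  [[0,0,0],[0,0,0],0.65],
  [[0,0,0],[0,0,0],0.6],
  [[0,0,-0.01],[0,0,0],0.6],
  [[0,0,-0.02],[0,0,0],0.6],
  [[0,0,-0.03],[0,0,0],0.6],
  [[0,0,-0.04],[0,0,0],0.6],
  [[0,0,-0.03],[0,0,0],0.6],
])

```text
time: 9.07
tool_pos: [523.0, 197.0, 164.4]
tcp_rot: [179.9, 0.1, 4.4]
ft_force: [0.8, 0.8, 0.2]
finger_gap: 34.1
```

>>> play_rows([
  [[-0.03,0.01,-0.02],[0,0,0],0.4],
  [[-0.03,0.02,-0.02],[0,0,0],0.3],
  [[-0.01,0.01,-0.01],[0,0,0],0.2],
  [[0,0,0],[0,0,0],0],
])

```text
time: 9.57
tool_pos: [457.1, 151.8, 223.4]
tcp_rot: [180.0, -0.5, 4.5]
ft_force: [-1.0, 1.5, 1.1]
finger_gap: 83.7
```

Run:
```python
from h import *
st(); s=r.sense(); im=eyes.snapshot("wrist")[:,:,::-1].copy(); cv2.imwrite("pics/w3.png",im)
```

```text
9.57 [457.1 151.8 223.4] [179.98  -0.52   4.47] [-1.   1.5  1.1] 83.7
```

View pics/w3.png

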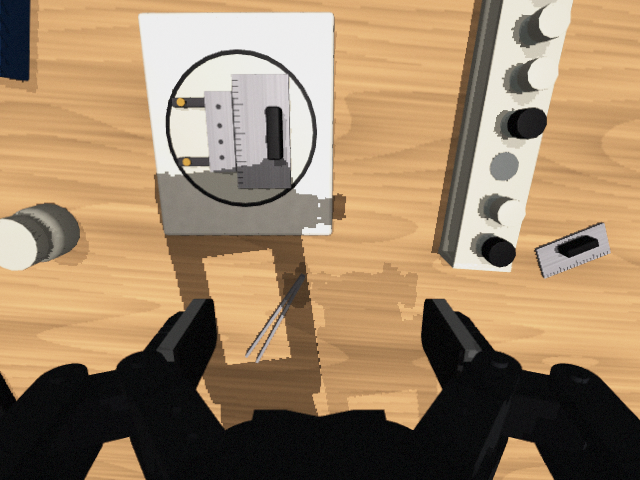

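The straightedge lies against the bar, its edge running (231,74)–(238,188), and the bar occupies (205,92)–(236,171). Now I'll check the numbers and fit the magnifier.

Run:
```python
from h import *
s=r.sense(); C=cam("wrist",s)
rot=lambda a:np.array([[np.cos(a),-np.sin(a)],[np.sin(a),np.cos(a)]])
b=p2w([[231,74],[289,74],[238,188],[291,188.5]],26,C)[:,:2]
t=p2w([[205,92],[231,92],[211.5,172]],30,C)[:,:2]
k=p2w([[139,14],[333,13],[165,234],[333,234]],20,C)[:,:2]; c=k.mean(0); v=k[0]+k[1]-k[2]-k[3]; a=np.arctan2(v[1],v[0])
print("stage",c,np.degrees(a))
for n,q in(("blade",b),("bar",t),("stage",k)): print(n,((q-c)@rot(a)).round(1).tolist())
# magnifier from w1 frame corners + handle: from wrist and top
im=cv2.imread("pics/top0.png"); C=cam("top")
f=p2w([[484,219],[507,216.5],[513,261.5],[487,263.5]],8,C)[:,:2]; print("frame top",f.mean(0),f.round(1).tolist())
# crop points: frame corners in c1.png /4.5+(370,220)
h=np.array([[580,378],[642,375],[625,195],[572,190]])/4.5+[370,220]
print(h.round(1).tolist(),p2w(h,24,C)[:,:2].round(1).tolist())
plan(513,-380,180,4,10)
```

```text
stage [522.70648586 228.28918063] 4.64703380249231
blade [[49.1, 6.0], [48.7, -44.6], [-50.8, 6.4], [-51.5, -43.8]]
bar [[34.1, 28.8], [34.0, 6.1], [-35.2, 29.1]]
stage [[98.2, 82.9], [97.6, -82.9], [-97.5, 84.2], [-98.3, -84.2]]
frame top [ 582.19809805 -378.03023618] [[631.2, -348.4], [636.3, -402.0], [532.4, -410.9], [528.9, -350.8]]
[[498.9, 304.0], [512.7, 303.3], [508.9, 263.3], [497.1, 262.2]] [[436.8, -368.8], [437.7, -400.0], [527.5, -395.7], [530.5, -369.1]]
[0.001, 0.053, 0.004] [0.0, -0.001, 0.001]
[0.001, 0.053, 0.004] [0.0, -0.001, 0.001]
[0.001, 0.053, 0.004] [0.0, -0.001, 0.001]
[0.002, 0.053, 0.004] [0.0, -0.001, 0.001]
[0.002, 0.053, 0.004] [0.0, -0.001, 0.001]
[0.002, 0.053, 0.004] [0.0, -0.001, 0.001]
[0.002, 0.053, 0.004] [0.0, -0.001, 0.001]
[0.002, 0.053, 0.004] [0.0, -0.001, 0.001]
[0.002, 0.053, 0.004] [0.0, -0.001, 0.001]
[0.002, 0.053, 0.004] [0.0, -0.001, 0.001]
```

>>> play_rows([
  [[0,0.03,0],[0,0,0],0.2],
  [[0.001,0.055,0],[0,0,0],0.2],
  [[0.001,0.055,0],[0,0,0],0.2],
  [[0.001,0.055,0],[0,0,0],0.2],
  [[0.001,0.055,0],[0,0,0],0.2],
  [[0.001,0.055,0],[0,0,0],0.2],
  [[0,0.055,0],[0,0,0],0.2],
  [[0,0.055,0.005],[0,0,0],0.2],
])

```text
time: 10.62
tool_pos: [500.3, -267.2, 212.3]
tcp_rot: [-179.8, -0.4, 5.0]
ft_force: [0.2, -0.1, 0.8]
finger_gap: 68.5
```

```bash
python3 -c "
from h import *
st()
plan(504,-384,170,4.3,4)"
```

```text
10.62 [ 500.3 -267.2  212.3] [-179.77   -0.36    5.04] [ 0.2 -0.1  0.8] 68.5
[-0.002, 0.029, 0.01] [-0.001, -0.002, 0.003]
[-0.002, 0.029, 0.01] [-0.001, -0.002, 0.003]
[-0.001, 0.029, 0.011] [-0.001, -0.002, 0.003]
[-0.001, 0.029, 0.011] [-0.001, -0.002, 0.003]
```

>>> play_rows([
  [[-0.002,0.04,0.01],[-0.002,-0.004,0.006],0.2],
  [[-0.002,0.03,0.01],[-0.002,-0.003,0.006],0.2],
  [[-0.001,0.02,0.01],[0,0,0],0.2],
  [[0,0.005,0.003],[0,0,0],0.2],
  [[0,0,0],[0,0,0],0.2],
  [[0,0,0],[0,0,0],0.2],
])

```text
time: 11.38
tool_pos: [504.1, -366.8, 171.5]
tcp_rot: [-179.7, 0.3, 4.1]
ft_force: [0.1, 0.5, 0.0]
finger_gap: 68.2
```

Run:
```python
from h import *
st(); s=r.sense(); im=eyes.snapshot("wrist")[:,:,::-1].copy(); cv2.imwrite("pics/w4.png",im)
```

```text
11.38 [ 504.1 -366.8  171.5] [-179.66    0.33    4.15] [0.1 0.5 0. ] 68.2
```

View pics/w4.png

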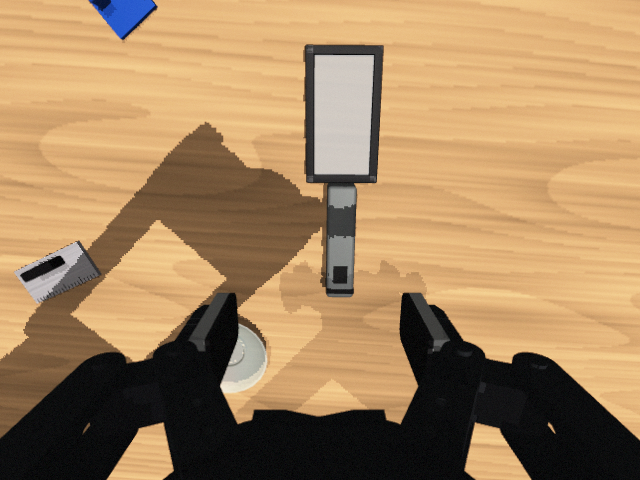

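The frame corners are (305,45), (383,45), (376,182) and (306,183). The handle top runs from (342,184) to (340,292).

Run:
```python
from h import *
s=r.sense(); C=cam("wrist",s)
f=p2w([[305,45],[383,45],[376.5,182],[306.5,183]],8,C)[:,:2]; print("frame",f.mean(0),f.round(1).tolist())
v=f[0]+f[1]-f[2]-f[3]; a=np.arctan2(v[1],v[0]);print(np.degrees(a)); print("origin",f.mean(0)-80*np.array([np.cos(a),np.sin(a)]))
h=p2w([[328,185],[356,185],[353.5,291],[327,291]],24,C)[:,:2];print("handle",h.round(1).tolist(),h.mean(0))
v=h[0]+h[1]-h[2]-h[3];print(np.degrees(np.arctan2(v[1],v[0])))
print("dish",p2w([[461,342]],8,cam("top")))
plan(504,-384,60,4.3,6)
```

```text
frame [ 586.03027763 -378.62235476] [[636.6, -345.1], [640.8, -404.7], [535.9, -412.0], [530.8, -352.7]]
4.062021684225001
origin [ 506.23124117 -384.28925704]
handle [[532.9, -370.6], [534.6, -393.1], [440.9, -400.5], [439.1, -377.1]] [ 486.87424284 -385.32994763]
4.232194618816129
dish [[ 353.1488778  -284.29436756    8.        ]]
[-0.0, 0.003, 0.019] [-0.001, 0.001, -0.0]
[-0.0, 0.003, 0.019] [-0.001, 0.001, -0.0]
[-0.0, 0.003, 0.019] [-0.001, 0.001, -0.0]
[-0.0, 0.003, 0.019] [-0.001, 0.001, -0.0]
[-0.0, 0.003, 0.019] [-0.001, 0.001, -0.0]
[-0.0, 0.003, 0.019] [-0.001, 0.001, -0.0]
```

>>> play_rows([
  [[0,0.007,0.02],[-0.004,-0.003,0],0.35],
  [[0,0.005,0.03],[-0.002,-0.002,0],0.35],
  [[0,0.003,0.03],[0,0,0],0.35],
  [[0,0.001,0.025],[0,0,0],0.35],
  [[0,0,0.01],[0,0,0],0.35],
  [[0,0,0],[0,0,0],0.35],
])

```text
time: 12.18
tool_pos: [504.9, -381.8, 50.5]
tcp_rot: [179.9, 0.6, 4.3]
ft_force: [-0.1, 0.3, 0.3]
finger_gap: 55.4
```

```bash
python3 -c "
from h import *
st()
plan(505,-384.2,6,4.2,1)"
```

```text
12.18 [ 504.9 -381.8   50.5] [179.87   0.58   4.34] [-0.1  0.3  0.3] 55.4
[0.0, 0.002, 0.044] [0.002, 0.01, 0.003]
```

>>> play_rows([
  [[0,0.002,0.014],[0.002,0.008,0.002],0.35],
  [[0,0,0.014],[0,0,0],0.35],
  [[0,0,0.008],[0,0,0],0.35],
  [[0,0,0.003],[0,0,0],0.35],
  [[0,0,0],[0,0,0],0.35],
])

```text
time: 12.8
tool_pos: [506.3, -385.1, 11.2]
tcp_rot: [179.8, -0.1, 4.2]
ft_force: [-0.7, -0.6, -0.2]
finger_gap: 55.6
```

```bash
python3 -c "
from h import *
st()
plan(505,-384.2,6,4.2,1)"
```

```text
12.8 [ 506.3 -385.1   11.2] [ 1.7983e+02 -6.0000e-02  4.2300e+00] [-0.7 -0.6 -0.2] 55.6
[-0.001, -0.001, 0.005] [0.003, -0.001, 0.001]
```

>>> play_rows([
  [[-0.001,-0.001,0.004],[0.003,0,0],0.5],
  [[0,0,0.001],[0,0,0],0.7],
  [[0,0,0],[0,0,0],1],
  [[0,0,0],[0,0,0],1],
  [[0,0,0],[0,0,0],1],
], force=80)

```text
time: 13.42
tool_pos: [505.9, -384.8, 7.2]
tcp_rot: [179.9, -0.1, 4.2]
ft_force: [0.2, -0.4, 0.5]
finger_gap: 22.0
```

>>> play_rows([
  [[0,0,-0.01],[0,0,0],1],
  [[0,0,-0.025],[0,0,0],1],
  [[0,0,-0.035],[0,0,0],1],
  [[0,0,-0.035],[0,0,0],1],
  [[0,0,-0.025],[0,0,0],1],
  [[0,0,-0.01],[0,0,0],1],
  [[0,0,0],[0,0,0],1],
])

```text
time: 14.3
tool_pos: [504.7, -383.8, 152.8]
tcp_rot: [-180.0, -0.1, 4.2]
ft_force: [-0.9, 0.4, -2.4]
finger_gap: 22.2
```

Run:
```python
from h import *
st()
# lens offset from TCP in tool terms: origin est (505.6,-384.3), TCP at grasp (505.9,-384.8)
bar=np.array([520.7,246.0]); a=np.radians(4.4)
t=bar-80*np.array([np.cos(a),np.sin(a)]); print(t)
plan(t[0],t[1],150,4.4,13)
```

```text
14.3 [ 504.7 -383.8  152.8] [-1.7999e+02 -6.0000e-02  4.2400e+00] [-0.9  0.4 -2.4] 22.2
[440.93577982 239.86247775]
[-0.001, -0.048, 0.0] [-0.0, -0.0, -0.0]
[-0.001, -0.048, 0.0] [-0.0, -0.0, -0.0]
[-0.001, -0.048, 0.0] [-0.0, -0.0, -0.0]
[-0.001, -0.048, 0.0] [-0.0, -0.0, -0.0]
[-0.001, -0.048, 0.0] [-0.0, -0.0, -0.0]
[-0.001, -0.048, 0.0] [-0.0, -0.0, -0.0]
[-0.001, -0.048, 0.0] [-0.0, -0.0, -0.0]
[-0.001, -0.048, 0.0] [-0.0, -0.0, -0.0]
[-0.001, -0.048, 0.0] [-0.0, -0.0, -0.0]
[-0.001, -0.048, 0.0] [-0.0, -0.0, -0.0]
[-0.001, -0.048, 0.0] [-0.0, -0.0, -0.0]
[-0.001, -0.048, 0.0] [-0.0, -0.0, -0.0]
[-0.001, -0.048, 0.0] [-0.0, -0.0, -0.0]
```

>>> play_rows([
  [[-0.001,-0.02,0],[0,0,0],1],
  [[-0.001,-0.04,0],[0,0,0],1],
  [[-0.001,-0.048,0],[0,0,0],1],
  [[-0.001,-0.048,0],[0,0,0],1],
  [[-0.001,-0.048,0],[0,0,0],1],
  [[-0.001,-0.048,0],[0,0,0],1],
  [[-0.001,-0.048,0],[0,0,0],1],
  [[-0.001,-0.048,0],[0,0,0],1],
])

```text
time: 15.3
tool_pos: [463.7, -27.5, 141.3]
tcp_rot: [-179.5, 0.8, 3.9]
ft_force: [0.9, 0.8, -2.1]
finger_gap: 22.1
```

```bash
python3 -c "
from h import *
st()
plan(441,240,145,4.4,6)"
```

```text
15.3 [463.7 -27.5 141.3] [-179.5     0.77    3.89] [ 0.9  0.8 -2.1] 22.1
[-0.001, -0.045, -0.0] [-0.001, 0.002, -0.002]
[-0.001, -0.045, -0.0] [-0.001, 0.002, -0.002]
[-0.001, -0.045, -0.0] [-0.001, 0.002, -0.002]
[-0.001, -0.045, -0.0] [-0.001, 0.002, -0.002]
[-0.0, -0.045, -0.0] [-0.001, 0.002, -0.002]
[-0.0, -0.045, -0.001] [-0.001, 0.002, -0.002]
```

>>> play_rows([
  [[-0.001,-0.045,-0.001],[-0.003,0.005,-0.003],1],
  [[-0.001,-0.045,-0.001],[-0.003,0.005,-0.003],1],
  [[-0.001,-0.045,-0.001],[-0.002,0.003,-0.003],1],
  [[-0.001,-0.045,-0.001],[0,0,0],1],
  [[0,-0.035,-0.001],[0,0,0],1],
  [[0,-0.02,0],[0,0,0],1],
  [[0,-0.005,0],[0,0,0],1],
  [[0,0,0],[0,0,0],1],
])

```text
time: 16.3
tool_pos: [432.5, 220.6, 136.1]
tcp_rot: [179.9, 0.9, 4.7]
ft_force: [-0.2, 0.0, -1.8]
finger_gap: 22.5
```

```bash
python3 -c "
from h import *
st()
plan(441,240,100,4.4,4)"
```

```text
16.3 [432.5 220.6 136.1] [179.92   0.93   4.7 ] [-0.2  0.  -1.8] 22.5
[0.003, -0.005, 0.009] [0.0, 0.004, 0.001]
[0.003, -0.005, 0.009] [0.0, 0.004, 0.001]
[0.003, -0.005, 0.009] [0.0, 0.004, 0.001]
[0.003, -0.005, 0.009] [0.0, 0.004, 0.001]
```

>>> play_rows([
  [[0.004,-0.008,0.012],[0,0.007,0.002],1],
  [[0.003,-0.006,0.014],[0,0.005,0.002],1],
  [[0.002,-0.003,0.012],[0,0.003,0],1],
  [[0,-0.001,0.005],[0,0,0],1],
  [[0,0,0],[0,0,0],1],
  [[0,0,0],[0,0,0],1],
])

```text
time: 17.05
tool_pos: [439.8, 237.6, 88.2]
tcp_rot: [179.8, 0.2, 4.3]
ft_force: [-0.5, 0.8, -1.1]
finger_gap: 22.5
```

Run:
```python
from h import *
st(); s=r.sense(); im=eyes.snapshot("wrist")[:,:,::-1].copy(); cv2.imwrite("pics/w5.png",im)
plan(441,240,60,4.4,4)
```

```text
17.05 [439.8 237.6  88.2] [1.7984e+02 1.6000e-01 4.2700e+00] [-0.5  0.8 -1.1] 22.5
[0.0, -0.001, 0.007] [0.001, 0.001, -0.001]
[0.0, -0.001, 0.007] [0.001, 0.001, -0.001]
[0.0, -0.001, 0.007] [0.001, 0.001, -0.001]
[0.0, -0.001, 0.007] [0.001, 0.001, -0.001]
```

View pics/w5.png

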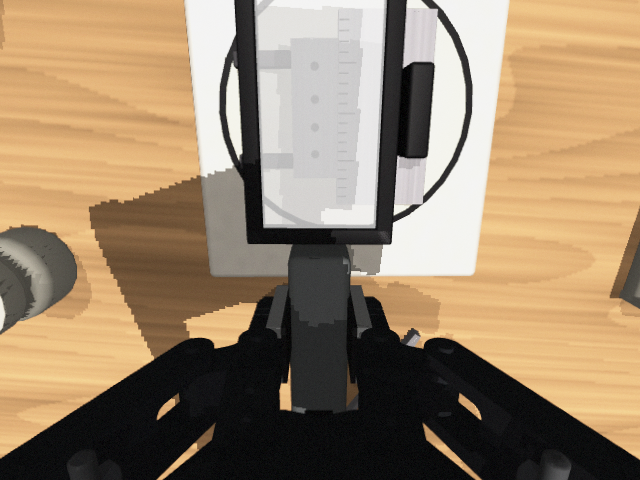

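The bar shows through the lens at about (292,39)–(337,177). The frame's near corners are (247,243) and (392,243), clear of the straightedge grip.

Run:
```python
from h import *
s=dict(r.sense()); C=cam("wrist",s)
a=np.radians(4.3);rot=np.array([[np.cos(a),-np.sin(a)],[np.sin(a),np.cos(a)]])
p=s["tool_pos"][:2]
f=p2w([[247,243],[392,243]],89,C)[:,:2]; print("near corners rel TCP",((f-p)@rot).round(1).tolist(),np.linalg.norm(f[0]-f[1]))
b=p2w([[291,39],[336,39],[296,177],[337,177]],30,C)[:,:2]; print("bar",b.round(1).tolist(),b.mean(0),"rel TCP",((b.mean(0)-p)@rot).round(1))
```

```text
near corners rel TCP [[28.2, 30.6], [28.1, -29.7]] 60.299849002356716
bar [[555.1, 260.7], [556.8, 238.1], [486.2, 254.3], [487.9, 231.6]] [521.50254089 246.19239347] rel TCP [82.   2.4]
```

>>> play_rows([
  [[0.001,-0.001,0.008],[0.001,0.002,-0.001],1],
  [[0,-0.001,0.009],[0.001,0,-0.001],1],
  [[0,0,0.008],[0,0,0],1],
  [[0,0,0.003],[0,0,0],1],
  [[0,0,0],[0,0,0],1],
])

```text
time: 17.73
tool_pos: [441.0, 239.8, 58.7]
tcp_rot: [180.0, -0.0, 4.4]
ft_force: [-0.0, -0.1, -2.7]
finger_gap: 22.4
```

```bash
python3 -c "
from h import *
st()
plan(440.7,239.7,48.5,4.4,1)"
```

```text
17.73 [441.  239.8  58.7] [ 1.7997e+02 -2.0000e-02  4.3900e+00] [-0.  -0.1 -2.7] 22.4
[-0.0, 0.0, 0.01] [0.0, -0.0, -0.0]
```

>>> play_rows([
  [[0,0,0.004],[0,0,0],1],
  [[0,0,0.003],[0,0,0],1],
  [[0,0,0.001],[0,0,0],1],
  [[0,0,0],[0,0,0],1],
  [[0,0,0],[0,0,0],1],
  [[0,0,0],[0,0,0],1],
])

```text
time: 18.48
tool_pos: [441.6, 240.0, 50.8]
tcp_rot: [180.0, -0.1, 4.4]
ft_force: [-0.4, -0.6, -1.7]
finger_gap: 21.9
```

Run:
```python
from h import *
st(); im=eyes.snapshot("wrist")[:,:,::-1]; im2=eyes.snapshot("scene")[:,:,::-1]; st()
cv2.imwrite("pics/w6.png",np.hstack([cv2.resize(im[0:300,150:530],None,fx=1.05,fy=1.05),cv2.resize(im2[230:340,310:450],(400,315),interpolation=cv2.INTER_CUBIC)]))
```

```text
18.48 [441.6 240.   50.8] [ 1.80e+02 -9.00e-02  4.38e+00] [-0.4 -0.6 -1.7] 21.9
18.57 [441.6 240.   50.9] [ 1.80e+02 -9.00e-02  4.38e+00] [-0.5 -0.7 -1.3] 22.1
```

View pics/w6.png

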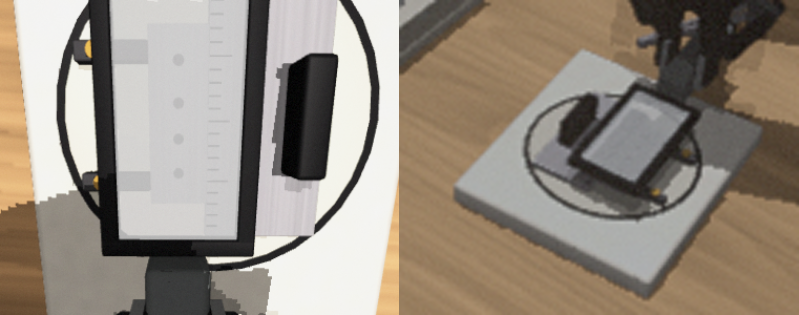

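```bash
python3 -c "
from h import *
st(); print(r.hand_in())"
```

```text
18.57 [441.6 240.   50.9] [ 1.80e+02 -9.00e-02  4.38e+00] [-0.5 -0.7 -1.3] 22.1
the job is handed in; nothing more can be done
None
```

The job is handed in at about 18.6 s, with no verdict reported. All the checks I made passed or agreed.

- **Straightedge:** I laid it flat on the stage, slid it against the bar's free side until it would go no further, and released it. The wrist picture showed its graduated edge parallel to the bar. The edge measured 6.0–6.4 mm in stage y against the bar's side at 6.1 mm in the same picture, so flush. The bar's nominal side is 5 mm, so that view reads about 1 mm high. It was centred to about 1 mm.
- **Magnifier:** I carried it over the rack with its underside at least about 130 mm above the table. It is held still over the bar, with its underside about 13–14 mm above the bar top by my estimate. The lens is within about 2 mm of the bar centre, yaw is 4.4° against the stage's measured 4.3–4.6°, and the gripper is level within 0.1°.
- **Less certain:** The far end of the lens frame was out of the last wrist view, so its centring along the bar comes from the look 37 mm higher plus the measured motion. I did not check the height above the bar directly; it comes from the grip height at pickup.
- **Rack and bystanders:** I saw no contact with the rack or the other things on the bench, but I did not re-measure their positions.

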